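Close up the sample cool box

ROBOT

A 6-joint arm with a two-finger parallel gripper is mounted at the origin on the work surface. World frame = base frame: x ahead of the robot, y to its left, z up, the work surface at z = 0. Lengths are in mm, angles in rad, forces in N, time in s.
With the tool pointing down it reaches from about 375 to 750 mm from the base axis. Payload 9 kg.
Tool frame: the origin (TCP) lies midway between the tips of the shut fingers; the grasp point (between the pads) lies 19 mm behind it (r.grasp_offset is the distance from the TCP to the grasp point, in mm); z points along the fingers, y is the direction in which the jaws open and shut (so a half turn about z gives the same grasp; the last joint's range is limited). The gripper opens to 85 mm and grips with 20 to 120 N. Pads are 22 mm wide; open, the fingers measure 114 mm over their backs; the gripper's body (76 mm by 85 mm) begins 54 mm behind the grasp point. The pads swing forward as they close: fully open they stand 13 mm farther back than shut.
Start: joints at [-0.218, 0.104, 0.097, 1.564, 0, 1.353], TCP at [600.033, 0.002, 207.831] pointing down, gripper open.
Joint ranges: [-2.99, 2.99], [-0.84, 1.86], [-1.1, 1.16], [-1.84, 2.11], [-1.51, 1.56], [-3.14, 3.14]. Speed limits (rad/s): [2.22, 2.22, 2.57, 3.14, 3.14, 3.14].

INTERFACE

Orientations are given as a rotation vector (axis times angle).
In Python, from bench import r gives the robot as it stands.
- The arm moves only by the shell command python3 -m jog 'ROWS' [OPENING] [FORCE]. ROWS is JSON, a list of rows, each a list of 6 numbers: the shift along the tool's x, y, z in mm, then the turn, a rotation vector about the tool's x, y, z in rad. A call has 1 to 10 rows; each row shifts and turns the commanded pose from where the row before left it, along the tool's axes as they then stand; what a row does not reach is not made up. A row lasts 1/8 s, in which the tool goes at most 62.5 mm and 10.7 degrees, less where a joint would pass 70% of its speed; a pose out of reach is approached as far as the arm can. A call is refused whole if a number of a shift passes 62.5 or a number of a turn 0.188, either way. A call with a gripper value outside its range is refused whole. OPENING is the closure, from 0 (fully open) to 1 (shut), set as the call begins (- or left out, the last holds). The fingers move at their own pace and stop on an object; FORCE is the grip in N (left out, the last holds). Time passes only in rows, so rows that do not move let the fingers close. It gives the time, the measured TCP pose, the force and the opening at its end, in the units of the state.
- r.get_obs(): the state, without advancing time (a new reading comes with each control period).
- r.capture(name): name is "scene" or "side" or "wrist"; returns a dict with "pixels" (384x512x3 uint8, red, green, blue), "z_map" (384x512 float32, mm along the optical axis (not along the pixel's ray), 0 where there is no reading), "camera_matrix" (3x3 intrinsics, pixels), "view" (4x4, takes a point from world to camera coordinates). Camera axes: x right, y up, looking along -z (the intrinsics and any distortion apply to the point x, -y, -z); pixel columns grow to the right and rows downward; lengths in mm; the calibration is good to about 2 mm. A picture is of the moment at which its call begins.
- r.job_done(): hands the job in, once; it reports no verdict.
Trained networks look in a picture, given as the dict that the camera call returned (one of the last four; its "shot" number tells which), for a name from the list of things; names that differ only in an ending like _2 or _b are one class to them, and where a whole thing is asked for, a point or a joint stands for the part that bears it (a point fixed in the world has none). Each returns a list of dicts, best first, with "score" (0 to 1); they miss things now and then, are a little off and sometimes report something else, mostly with a low value. They report only what shows in the picture. A call takes as long as a camera call.
- r.boxes_of(thing, picture): "extent" ([left, top, right, bottom] in pixels, round what is visible of it).
- r.trace(thing, picture): "region" (384x512 bool, what is visible of it) and "extent" ([left, top, right, bottom] in pixels, round what is visible of it).
- r.mark_of(thing, picture): "xy" ([column, row] in pixels: a listed point, or the origin of a listed thing).
The state is a dict: "clock": time; "joint_pos": joint angles; "joint_velocities": joint speeds; "effort": joint torques, N m; "tool_pos": TCP position; "orientation": TCP orientation; "contact_force": force on the tool from outside, world axes, zero at the start; "torque": the same for the moment, N m; "finger_gap": finger opening in mm.
Only numpy, scipy, OpenCV 4.12 (cv2) and the standard library are available. Lean on these libraries where they do the work, as an engineer would, in place of code of your own. Each camera call takes 0.05 s, during which the arm holds its last target.

TASK

Close up the open cool box: with the fingertips, first push the upright white inner flap down flat over the sample jars, and only then push the hinged cover over until it is fully shut. Nothing needs to be picked up: push only, press gently without ramming the box, and leave the jars and everything else on the bench where it stands.

Things in the scene. Friction and masses are not known exactly. Their poses are not given: they have to be found in the camera images.
- coolbox: Grey foam cool box, fixed to the bench, 240 (its x) by 200 (its y) by 130 mm high without the cover, walls 20 mm, open at the top. Origin: centre of its underside, on the bench; its z is up. It stands turned by up to 0.6 rad from the world axes. The cover is hinged along its +y rim and the flap just inside its -y wall; both hinge lines run along its x.
- flap (a joint): Angle (rad) of the white inner flap: 0 = folded down flat inside the box, about 1.57 = upright; limits 0 and 1.75. It starts upright or nearly so. A stiff hinge: it stays where it is left; a push of about 1 N at its free edge moves it. It folds towards the box's +y.
- flap_hinge (a point): Middle of the flap's hinge line, in the box at x 0, y -76 mm, z 114 mm. The flap is a 4 mm thick plate, 110 mm wide along the hinge; from the hinge to its free edge is 113 mm. Folded down, its upper face lies 116 mm above the bench, 14 mm below the rim.
- flap_edge (a point): Middle of the flap's free edge, 113 mm from the hinge; moves with the flap.
- cover (a joint): Angle (rad) of the grey cover: 0 = shut, 1.57 = standing upright; limits 0 and 1.95. It starts open, upright or leaning outwards. A stiff hinge: it stays where it is left and must be pushed all the way; 1 to 4 N near its free edge moves it. It swings shut towards the box's -y. It is a foam slab of about 0.2 kg, 240 mm along the hinge, 200 mm from hinge to free edge, 30 mm thick.
- cover_hinge (a point): Middle of the cover's hinge line, in the box at x 0, y +100 mm, z 130 mm (at the rim). The hinge line lies in the plane of the cover's inner face; its outer face is 30 mm from that plane, away from the box. A plug 8 mm high, 194 by 154 mm, stands out of the middle of the inner face. Shut, the top of the cover is 160 mm above the bench.
- cover_edge (a point): Middle of the cover's free edge, on its outer face, 200 mm from the hinge along the cover; moves with the cover.
- jar_a_mid (a point): Centre of a small lidded sample jar, 44 mm diameter, 70 mm high, standing loose in the box, below the folded flap. Leave it.
- jar_b_mid (a point): Centre of the second such jar, 44 mm diameter, 70 mm high, standing loose in the box. Leave it.
- wash_bottle: Loose white squeeze bottle with a blue cap and bent spout, 60 mm diameter, 165 mm high, close to the box's -y wall (the flap's side), towards the robot. Origin: centre of its underside. Leave it.
- beaker: Loose glass beaker, 64 mm diameter, 85 mm high, near the box's far side. Origin: centre of its underside. Leave it.
- reagent: Loose amber bottle with black cap, 70 mm diameter, 140 mm high. Origin: centre of its underside. Leave it.
- tube_rack: Loose yellow rack of capped tubes, 70 by 160 mm, 75 mm high. Origin: centre of its underside. Leave it.
- tip_box: Loose blue pipette-tip box with a clear top, 85 by 120 mm, 70 mm high. Origin: centre of its underside. Leave it.

How it is judged:
By the outcome, as a careful person would: the job done as asked, in the order asked, and still so for the second after the job is handed in, with the robot touching nothing.
It also fails if it takes over 61 s, if anything falls off the work surface, if the arm or the gripper's body presses on something with over 40 N, if the wrist force passes 120 N, or if a joint passes its speed limit or range.

## Working session

There is one attempt and no reset: what is moved stays moved. The work goes in short steps, Python scripts to look and compute and a shell command to move; the robot and the scene stay as the last step left them, time stands still between calls to the robot, and variables do not carry over. Pictures are saved under pics/ and viewed, and the job is handed in when it is done.

```bash
ls; mkdir -p pics
python3 - <<'E'
from bench import r
import cv2
o=r.get_obs()
for k,v in o.items(): print(k,v)
for n in ["scene","side","wrist"]:
    c=r.capture(n); cv2.imwrite(f"pics/{n}0.png",c["pixels"][:,:,::-1]); print(n,c["camera_matrix"].tolist(),c["view"].tolist(),[k for k in c])
E
```

```text
pics
clock 0.0
joint_pos [-2.17683617e-01  1.04702045e-01  9.64560975e-02  1.56387963e+00
  1.81484101e-05  1.35310375e+00]
joint_velocities [ 0.00115919 -0.00052461  0.00022931 -0.00021334 -0.00037511 -0.00146494]
effort [ 7.03431251e-04 -5.56934094e+01  5.03644359e+01  1.70058967e-02
 -2.22691165e-04 -8.28643181e-07]
tool_pos [5.99641578e+02 1.04717618e-01 2.07013480e+02]
orientation [-2.22063201e+00 -2.22065189e+00  1.09828213e-03]
contact_force [-0.52409115 -0.9408607   0.1341167 ]
torque [-0.02618291  0.00520363 -0.04316621]
finger_gap 85.55886572867729
scene [[481.9031412578346, 0.0, 258.8535152456839], [0.0, 481.9031412578346, 185.5493863478927], [0.0, 0.0, 1.0]] [[0.6878204024298904, 0.7256917603246236, 0.01656994261102381, -375.2346642803417], [-0.5588118525569997, 0.5148041154619774, 0.6501584700249815, 241.22384157278373], [0.4632843699532691, -0.45645174082301415, 0.7596179308419744, -1844.791628974343], [0.0, 0.0, 0.0, 1.0]] ['pixels', 'z_map', 'camera_matrix', 'view', 'shot']
side [[496.5910992184645, 0.0, 255.79334606337764], [0.0, 496.5910992184645, 191.70575620995433], [0.0, 0.0, 1.0]] [[-0.34839818141907997, -0.9373408522856129, 0.0032914769266173295, 168.92264414748607], [0.8164692154871633, -0.3017430594775546, 0.49226938379194435, -542.8541702963432], [-0.4604310234396174, 0.17419314766547395, 0.8704366834875128, -1676.2821872949066], [0.0, 0.0, 0.0, 1.0]] ['pixels', 'z_map', 'camera_matrix', 'view', 'shot']
wrist [[324.7947675461003, 0.0, 255.1330311632894], [0.0, 324.7947675461003, 194.37303128338405], [0.0, 0.0, 1.0]] [[0.9999973798666162, -0.0003286100496453259, -0.0022654525680472987, -599.7379124891158], [-0.0003332678838645606, 0.9582003282075079, -0.2860979202223286, 37.01670258559929], [0.002264772046009147, 0.2860979256102001, 0.9581977080796635, -381.1769108951644], [0.0, 0.0, 0.0, 1.0]] ['pixels', 'z_map', 'camera_matrix', 'view', 'shot']
```

View pics/scene0.png

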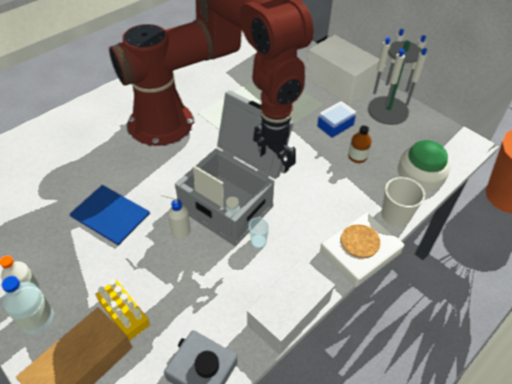

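View pics/side0.png

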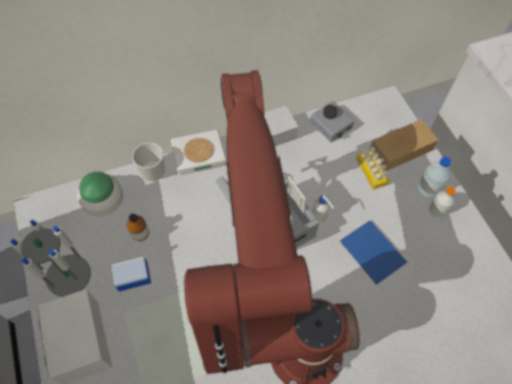

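View pics/wrist0.png

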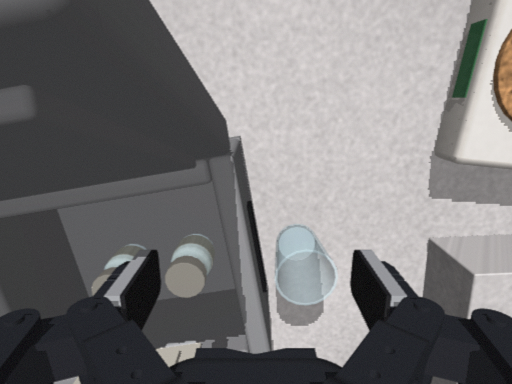

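The scene picture shows the box around (225,195), with the cover up on its left-back side and the flap at (208,186). The wash bottle is at (179,218) and the beaker at (259,232). The wrist view shows the cover on the world +y side. Next I measure the geometry.

```bash
cat > h.py <<'E'
import numpy as np
def backproj(c,u,v,z=None):
    K=c["camera_matrix"];V=c["view"]
    u=np.asarray(u);v=np.asarray(v)
    if z is None: z=c["z_map"][v.astype(int),u.astype(int)]
    x=(u+.0-K[0,2])/K[0,0]*z; y=(v-K[1,2])/K[1,1]*z
    P=np.stack([x,-y,-z,np.ones_like(x)],-1)
    return (P@np.linalg.inv(V).T)[...,:3]
def ray(c,u,v):
    p0=np.linalg.inv(c["view"])[:3,3]; p=backproj(c,float(u),float(v),1000.); d=p-p0
    return p0,d/np.linalg.norm(d)
def proj(c,P):
    K=c["camera_matrix"];V=c["view"];P=np.atleast_2d(P)
    q=P@V[:3,:3].T+V[:3,3]
    return np.stack([K[0,0]*q[:,0]/-q[:,2]+K[0,2],-K[1,1]*q[:,1]/-q[:,2]+K[1,2]],-1)
def tri(rs):
    A=0;b=0
    for p,d in rs:
        M=np.eye(3)-np.outer(d,d);A=A+M;b=b+M@p
    x=np.linalg.solve(A,b); return x,[float(np.linalg.norm((np.eye(3)-np.outer(d,d))@(x-p))) for p,d in rs]
E
python3 - <<'E'
from bench import r
from h import *
cs={n:r.capture(n) for n in ["scene","wrist","side"]}
for t in ["coolbox","flap_hinge","flap_edge","cover_hinge","cover_edge","jar_a_mid","jar_b_mid","wash_bottle","beaker","reagent","tube_rack","tip_box"]:
    rs=[]
    for n,c in cs.items():
        m=r.mark_of(t,c)
        for q in m[:2]:
            u,v=q["xy"]; 
            P=backproj(c,np.array(round(min(max(u,0),511))),np.array(round(min(max(v,0),383))))
            print(t,n,round(q["score"],2),np.round(q["xy"],1),"depthP",P.round(0))
        if m and m[0]["score"]>.4: rs.append(ray(c,*m[0]["xy"]))
    if len(rs)>1:
        x,e=tri(rs);print("   TRI",x.round(1),np.round(e,1))
# box walls/point cloud from scene
for n in cs:
    for t in ["coolbox","flap","cover"]:
        g=r.trace(t,cs[n])
        if g:
            m=g[0]["region"]&(cs[n]["z_map"]>0); v,u=np.nonzero(m)
            P=backproj(cs[n],u,v); np.save(f"pc_{n}_{t}.npy",P); print(n,t,g[0]["score"],len(P),np.percentile(P,[2,50,98],axis=0).round(0).tolist())
E
```

```text
coolbox scene 0.67 [225.6 208.8] depthP [ 525. -123.   66.]
coolbox wrist 0.7 [157.8 232. ] depthP [486. -79.  21.]
coolbox side 0.56 [293.7 197. ] depthP [ 504. -156.  133.]
   TRI [ 513.9 -118.4   64.1] [ 7.9 57.4 55.5]
flap_hinge scene 0.86 [206.7 202.7] depthP [ 511. -181.  132.]
flap_hinge wrist 0.56 [145.4 347.5] depthP [575.  18. 313.]
flap_hinge side 0.57 [296.4 199.5] depthP [ 488. -157.  136.]
flap_hinge side 0.36 [316.4 215.7] depthP [ 440. -226.   48.]
   TRI [ 495.3 -166.9  110.8] [4.3 4.9 5.5]
flap_edge side 0.69 [297.  188.8] depthP [ 485. -153.  224.]
cover_hinge scene 0.74 [244.9 165.9] depthP [473.   5. 128.]
cover_hinge wrist 0.57 [ 77.2 180.8] depthP [497.  27. 192.]
   TRI [462.2  10.1 120.7] [4.9 4.9]
cover_edge scene 0.68 [261.1 105. ] depthP [577. -33. 462.]
cover_edge scene 0.37 [125.7 315. ] depthP [ 601. -542.   43.]
cover_edge side 0.45 [230.7 205.7] depthP [267. 146. 680.]
   TRI [453.4  94.7 314.9] [4. 4.]
jar_a_mid scene 0.58 [356.6 157.8] depthP [645. 381.  31.]
jar_a_mid wrist 0.68 [121.8 272.1] depthP [551.  12. 268.]
   TRI [710.9 104.5 383.7] [96.2
[... 1445 characters left out ...]
.0, -172.0, 122.0], [495.0, -161.0, 177.0], [546.0, -148.0, 227.0]]
scene cover 0.58 2979 [[343.0, -3.0, 132.0], [435.0, 30.0, 219.0], [576.0, 88.0, 322.0]]
wrist coolbox 0.6 68991 [[375.0, -163.0, 21.0], [552.0, 26.0, 164.0], [601.0, 90.0, 316.0]]
wrist flap 0.63 608 [[444.0, -166.0, 119.0], [530.0, -152.0, 131.0], [580.0, 10.0, 308.0]]
wrist cover 0.92 34957 [[481.0, 23.0, 166.0], [560.0, 72.0, 282.0], [577.0, 92.0, 317.0]]
side coolbox 0.82 1449 [[364.0, -198.0, 3.0], [454.0, -155.0, 123.0], [580.0, 106.0, 322.0]]
side flap 0.52 324 [[441.0, -217.0, -1.0], [495.0, -154.0, 175.0], [593.0, -142.0, 230.0]]
side cover 0.75 210 [[318.0, 67.0, -3.0], [537.0, 98.0, 317.0], [733.0, 137.0, 678.0]]
```

Run:
```python
from h import *
from scipy.optimize import least_squares
A=np.vstack([np.load("pc_scene_coolbox.npy"),np.load("pc_side_coolbox.npy")])
Wc=np.load("pc_wrist_coolbox.npy")
rim=np.vstack([Q[(abs(Q[:,2]-130)<5)] for Q in (A,Wc)])
# rim points + wall points: signed distance to box solid outer
low=A[(A[:,2]>15)&(A[:,2]<120)]
def f(p):
    c,s=np.cos(p[2]),np.sin(p[2])
    d=low[:,:2]-p[:2]; x=d[:,0]*c+d[:,1]*s; y=-d[:,0]*s+d[:,1]*c
    # distance to nearest of the outer +x face, outer -y face, inner -x face, inner +y face
    D=np.stack([abs(x-120),abs(y+100),abs(x+100),abs(y-80)],1).min(1)
    return np.clip(D,0,12)
best=min((least_squares(f,[x0,y0,t0],diff_step=1e-4) for x0 in(460,490) for y0 in(-70,-95) for t0 in(.1,.2,.3)),key=lambda s:s.cost)
p=best.x;print(p,np.median(abs(f(p))),len(low))
c,s=np.cos(p[2]),np.sin(p[2])
def loc(Q): d=Q[:,:2]-p[:2]; return np.c_[d[:,0]*c+d[:,1]*s,-d[:,0]*s+d[:,1]*c,Q[:,2]]
for h in(.1,): print(np.percentile(loc(rim),[1,5,50,95,99],axis=0).round(0))
F=loc(np.load("pc_scene_flap.npy")); m=(abs(F[:,0])<50)&(F[:,2]>130);F=F[m]
k=np.polyfit(F[:,2],F[:,1],1);print("flap y vs z",k,np.polyval(k,[114,220]),F[:,2].max(),np.percentile(F,[1,99],axis=0).round(0), "ang",np.pi/2+np.arctan(-k[0]))
for n in("scene","wrist"):
    C=loc(np.load(f"pc_{n}_cover.npy")); m=(C[:,2]>150)&(C[:,2]<310)&(abs(C[:,0])<125)&(C[:,1]>60);C=C[m]
    k=np.polyfit(C[:,2],C[:,1],1);print("cover",n,k,np.polyval(k,[130,320]),np.percentile(C,[1,99],axis=0).round(0))
for nm,pt in dict(fh=[495.3,-166.9,110.8],ch=[462.2,10.1,120.7],ce=[453.4,94.7,314.9],jb=[527,-101,54],bk=[649,-100,0]).items(): print(nm,loc(np.array([pt]))[0].round(1))
```

```text
[ 4.79522860e+02 -8.85738624e+01  1.71124504e-01] 1.6647838805549853 3970
[[-113.  -97.  126.]
 [ -98.  -82.  127.]
 [  96.   65.  131.]
 [ 121.   96.  133.]
 [ 122.  101.  134.]]
flap y vs z [ 5.71045322e-02 -8.41356124e+01] [-77.62569574 -71.57261533] 230.75790179095452 [[-49. -79. 131.]
 [ 49. -68. 229.]] ang 1.5137537447188942
cover scene [ 0.2931803  55.54969918] [ 93.66313788 149.36739444] [[-116.   98.  154.]
 [ 120.  155.  308.]]
cover wrist [ 0.31150903 57.08251535] [ 97.57868883 156.76540391] [[  4. 104. 162.]
 [123. 164. 309.]]
fh [  2.2 -79.9 110.8]
ch [ -0.3 100.2 120.7]
ce [  5.5 185.  314.9]
jb [ 44.7 -20.3  54. ]
bk [165.1 -40.1   0. ]
```

```bash
cat > st.py <<'E'
from bench import r
import numpy as np
from scipy.spatial.transform import Rotation as R
def main():
    o=r.get_obs();p=o["tool_pos"];d=np.array(p[:2])-[479.5,-88.6];c,s=np.cos(.171),np.sin(.171)
    M=R.from_rotvec(o["orientation"]).as_matrix(); B=np.array([[c,s,0],[-s,c,0],[0,0,1]])
    print("t",round(o["clock"],2),"local",np.round([d[0]*c+d[1]*s,-d[0]*s+d[1]*c,p[2]],1),"F(box)",(B@o["contact_force"]).round(1),"gap",round(o["finger_gap"],1),"\ntool axes in box (cols)",(B@M).round(3).tolist())
main()
E
python3 -m jog '[[0,0,-34,0,0,0],[0,0,-34,0,0,0],[0,0,-34,0,0,0],[0,0,-34,0,0,0],[0,0,-34,0,0,-0.171]]' 1 40; python3 st.py
```

```text
clock: 3.18
tool_pos: [599.9, 0.0, 379.0]
orientation: [2.02, 2.406, 0.0]
contact_force: [1.1, -0.3, -0.2]
finger_gap: 0.1
t 3.17 local [133.7  66.8 379. ] F(box) [ 1.  -0.5 -0.2] gap 0.1 
tool axes in box (cols) [[-0.003, 1.0, 0.0], [1.0, 0.003, -0.0], [-0.0, 0.0, -1.0]]
```

```bash
python3 -m jog '[[-36,-27,0,0,0,0],[-36,-27,0,0,0,0],[-36,-27,12,0,0,0],[-36,-27,12,0,0,0],[-36,-26,12,0,0,0],[0,0,12,0,0,0]]'; python3 st.py
python3 - <<'E'
from bench import r
import cv2
from h import *
c=r.capture("wrist"); cv2.imwrite("pics/wrist1.png",c["pixels"][:,:,::-1])
s=r.capture("scene"); cv2.imwrite("pics/scene1.png",cv2.resize(s["pixels"][120:280,120:330,::-1],None,fx=3.5,fy=3.5))
E
```

```text
clock: 3.92
tool_pos: [497.5, -202.5, 329.3]
orientation: [2.028, 2.399, -0.001]
contact_force: [-0.2, -0.1, -0.6]
finger_gap: 0.2
t 3.92 local [  -1.6 -115.3  329.3] F(box) [-0.2 -0.  -0.6] gap 0.2 
tool axes in box (cols) [[0.004, 1.0, -0.0], [1.0, -0.004, -0.0], [-0.0, -0.0, -1.0]]
```

View pics/wrist1.png

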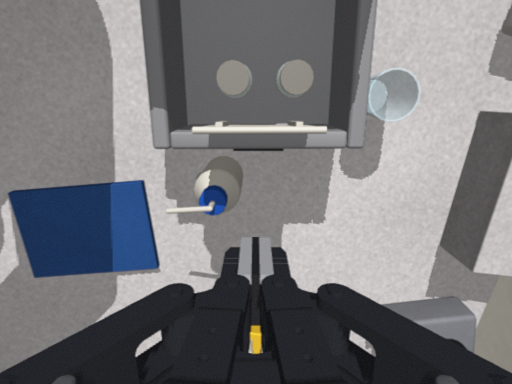

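View pics/scene1.png

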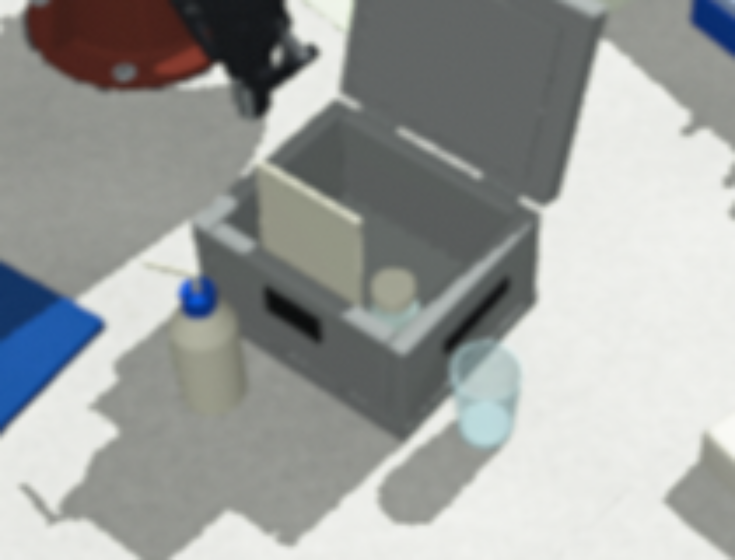

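The wrist view shows the flap's edge level at row 129 (columns 193–327). The bottle cap is at (213,203), left of my finger line, and its top is well below my planned z of 203. I shift 15 mm in box +x and descend behind the flap.

```bash
python3 -m jog '[[0,17,20,0,0,0],[0,0,30,0,0,0],[0,0,30,0,0,0],[0,0,26,0,0,0],[0,0,20,0,0,0],[8,0,0,0,0,0],[0,0,0,0,0,0]]'; python3 st.py
python3 - <<'E'
from bench import r
import cv2
s=r.capture("scene"); cv2.imwrite("pics/scene2.png",cv2.resize(s["pixels"][120:280,120:330,::-1],None,fx=3.5,fy=3.5))
E
```

```text
clock: 4.9
tool_pos: [514.6, -188.4, 205.3]
orientation: [2.021, 2.404, 0.001]
contact_force: [-0.6, -0.3, 0.9]
finger_gap: -0.3
t 4.9 local [  17.6 -104.3  205.3] F(box) [-0.6 -0.2  0.9] gap -0.3 
tool axes in box (cols) [[-0.002, 1.0, 0.001], [1.0, 0.002, -0.001], [-0.001, 0.001, -1.0]]
```

View pics/scene2.png

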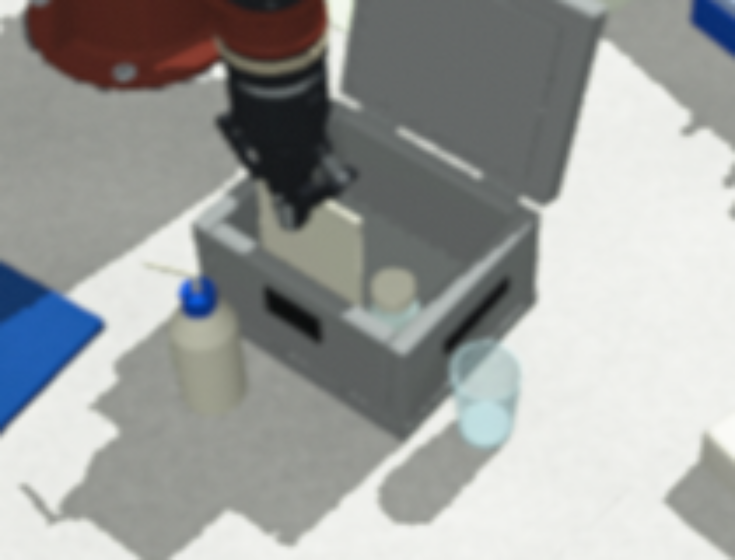

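```bash
python3 -m jog '[[10,0,0,0,0,0],[10,0,0,0,0,0],[10,0,1,0,0,0],[10,0,2,0,0,0],[10,0,2,0,0,0],[10,0,3,0,0,0],[0,0,0,0,0,0]]'; python3 st.py;  python3 - <<'E'
from bench import r
import cv2
s=r.capture("scene"); cv2.imwrite("pics/scene3.png",cv2.resize(s["pixels"][120:280,120:330,::-1],None,fx=3.5,fy=3.5))
E
```

```text
clock: 5.82
tool_pos: [503.8, -128.8, 196.7]
orientation: [2.022, 2.404, 0.002]
contact_force: [-1.2, 3.1, 6.7]
finger_gap: -0.1
t 5.83 local [ 17.1 -43.8 196.7] F(box) [-0.6  3.3  6.7] gap -0.1 
tool axes in box (cols) [[-0.001, 1.0, 0.001], [1.0, 0.001, 0.0], [0.0, 0.001, -1.0]]
```

View pics/scene3.png

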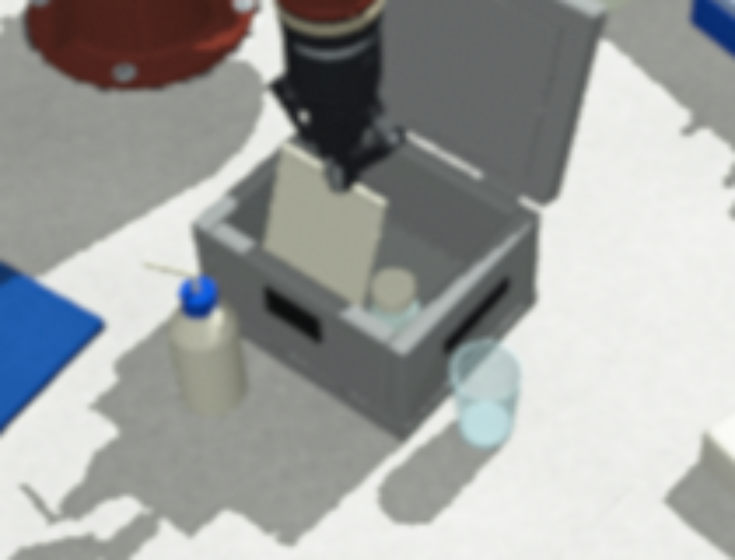

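The reaction points along the flap plate (+y 3.3 N, up 6.7 N), so the edge probably sits under a step on the finger. I back up so that only the tip touches.

```bash
python3 -m jog '[[-4,0,-5,0,0,0],[0,0,-8,0,0,0],[0,0,0,0,0,0]]'; python3 st.py;  python3 - <<'E'
from bench import r
import cv2
from h import *
s=r.capture("scene"); cv2.imwrite("pics/scene4.png",cv2.resize(s["pixels"][120:280,120:330,::-1],None,fx=3.5,fy=3.5))
g=r.trace("flap",s)[0];m=g["region"]&(s["z_map"]>0);v,u=np.nonzero(m);P=backproj(s,u,v)
d=P[:,:2]-[479.5,-88.6];c,q=np.cos(.171),np.sin(.171)
L=np.c_[d@[c,q],d@[-q,c],P[:,2]];L=L[(abs(L[:,0])<52)&(L[:,2]>125)]
for z in range(130,235,10):
    k=abs(L[:,2]-z)<5
    if k.sum(): print(z,k.sum(),np.median(L[k],axis=0).round(1))
w=r.capture("wrist");cv2.imwrite("pics/wrist4.png",w["pixels"][:,:,::-1])
E
```

```text
clock: 6.25
tool_pos: [504.8, -134.5, 209.6]
orientation: [2.023, 2.402, 0.0]
contact_force: [-0.6, 0.8, -0.5]
finger_gap: -0.3
t 6.25 local [ 17.1 -49.5 209.6] F(box) [-0.4  0.9 -0.5] gap -0.3 
tool axes in box (cols) [[0.0, 1.0, 0.001], [1.0, -0.0, -0.001], [-0.001, 0.001, -1.0]]
130 79 [  4.3 -71.2 130.1]
140 84 [ 1.000e-01 -6.820e+01  1.404e+02]
150 85 [  1.8 -64.9 150.2]
160 82 [  4.6 -61.3 160.3]
170 100 [ -0.6 -57.3 169.8]
180 78 [  0.3 -53.8 180.6]
190 100 [ -0.3 -50.4 190. ]
200 88 [  5.8 -46.7 200.5]
210 81 [ -7.8 -43.3 210.4]
220 50 [ 19.4 -40.5 219. ]
230 1 [ 21.4 -55.1 232.4]
```

View pics/wrist4.png

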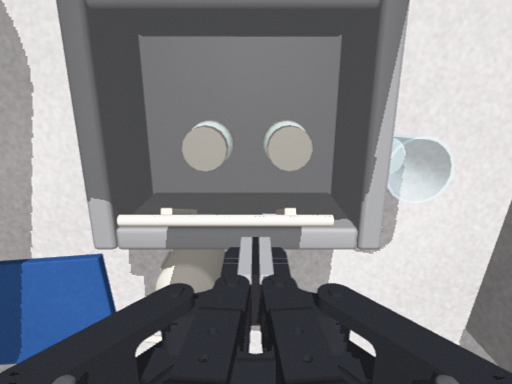

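View pics/scene4.png

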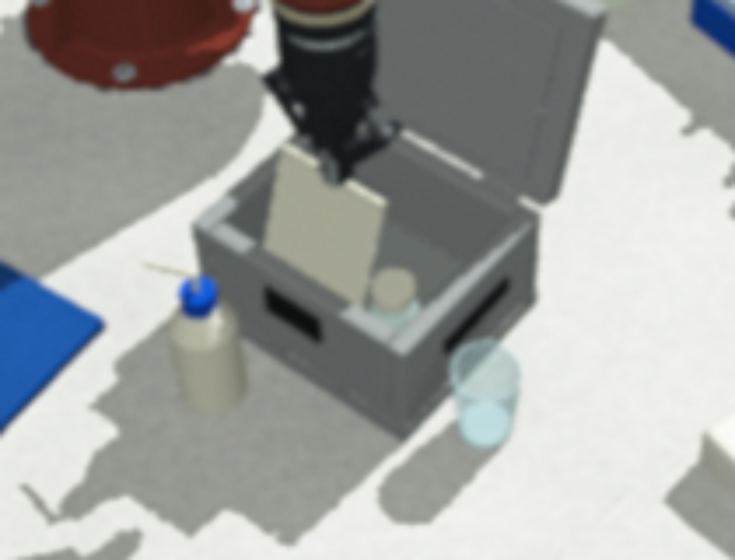

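```bash
python3 -m jog '[[9,0,4,0,0,0],[9,0,5,0,0,0],[7,0,5,0,0,0],[7,0,5,0,0,0],[7,0,5,0,0,0],[0,0,0,0,0,0]]'; python3 st.py;  cat > flap.py <<'E'
import sys
from bench import r
import cv2
from h import *
s=r.capture("scene"); cv2.imwrite(f"pics/scene_{sys.argv[1]}.png",cv2.resize(s["pixels"][100:260,120:330,::-1],None,fx=3.5,fy=3.5))
g=r.trace("flap",s)
if g:
    g=g[0];m=g["region"]&(s["z_map"]>0);v,u=np.nonzero(m);P=backproj(s,u,v)
    d=P[:,:2]-[479.5,-88.6];c,q=np.cos(.171),np.sin(.171)
    L=np.c_[d@[c,q],d@[-q,c],P[:,2]];L=L[(abs(L[:,0])<52)&(L[:,2]>105)&(L[:,1]>-78)&(L[:,1]<60)]
    for y in range(-75,50,10):
        k=abs(L[:,1]-y)<5
        if k.sum()>5: print(y,k.sum(),np.median(L[k],axis=0).round(1))
E
python3 flap.py 5
```

```text
clock: 7.15
tool_pos: [497.6, -95.2, 184.4]
orientation: [-2.023, -2.403, 0.0]
contact_force: [-0.3, -0.3, -0.1]
finger_gap: 0.2
t 7.15 local [ 16.7  -9.6 184.4] F(box) [-0.3 -0.2 -0.1] gap 0.2 
tool axes in box (cols) [[-0.001, 1.0, -0.0], [1.0, 0.001, 0.0], [0.0, -0.0, -1.0]]
-75 125 [  2.3 -72.7 127.7]
-65 239 [  1.4 -64.7 149.9]
-55 242 [  1.1 -54.8 176.8]
-45 250 [ -0.9 -45.3 205.4]
-35 49 [  2.3 -38.3 217.7]
```

View pics/scene_5.png

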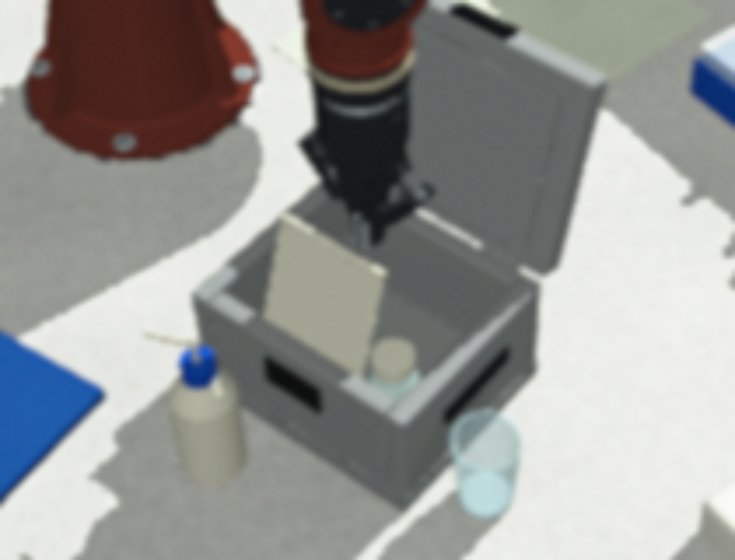

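The finger has slipped over the flap's edge and now hangs inside the box, with the flap still at about 71°. So the fingertip may be higher than the reported TCP. I check where the tip really shows in the pictures.

Run:
```python
from bench import r
import cv2
from h import *
o=r.get_obs();p=np.array(o["tool_pos"]);print(p)
s=r.capture("scene");w=r.capture("wrist")
q=proj(s,[p,p+[0,0,20],p+[0,0,40]]);print("scene",q.round(1)); qw=proj(w,[p,p+[0,0,20],p+[0,0,40]]);print("wrist",qw.round(1))
im=cv2.resize(s["pixels"][100:260,120:330,::-1],None,fx=3.5,fy=3.5)
for a in q: cv2.circle(im,tuple(((a-[120,100])*3.5).astype(int)),4,(0,0,255),-1)
wi=w["pixels"][:,:,::-1].copy()
for a in qw: cv2.circle(wi,tuple(a.astype(int)),3,(0,0,255),-1)
cv2.imwrite("pics/s6.png",im);cv2.imwrite("pics/w6.png",wi)
for v in range(236,262,3): print(v,[backproj(w,np.array(u),np.array(v)).round(0).tolist() for u in (248,266)])
```

```text
[497.89514026 -95.81719708 184.90198074]
scene [[225.4 174.1]
 [225.2 169.6]
 [224.9 164.9]]
wrist [[253.9 233.9]
 [253.8 250.1]
 [253.5 270.5]]
236 [[503.0, -165.0, 33.0], [521.0, -161.0, 34.0]]
239 [[493.0, -85.0, 216.0], [501.0, -83.0, 217.0]]
242 [[494.0, -85.0, 220.0], [501.0, -84.0, 220.0]]
245 [[494.0, -85.0, 222.0], [501.0, -84.0, 223.0]]
248 [[494.0, -85.0, 226.0], [501.0, -84.0, 225.0]]
251 [[494.0, -85.0, 229.0], [501.0, -84.0, 228.0]]
254 [[494.0, -85.0, 232.0], [501.0, -84.0, 231.0]]
257 [[494.0, -85.0, 234.0], [501.0, -84.0, 234.0]]
260 [[494.0, -85.0, 236.0], [501.0, -84.0, 237.0]]
```

View pics/s6.png

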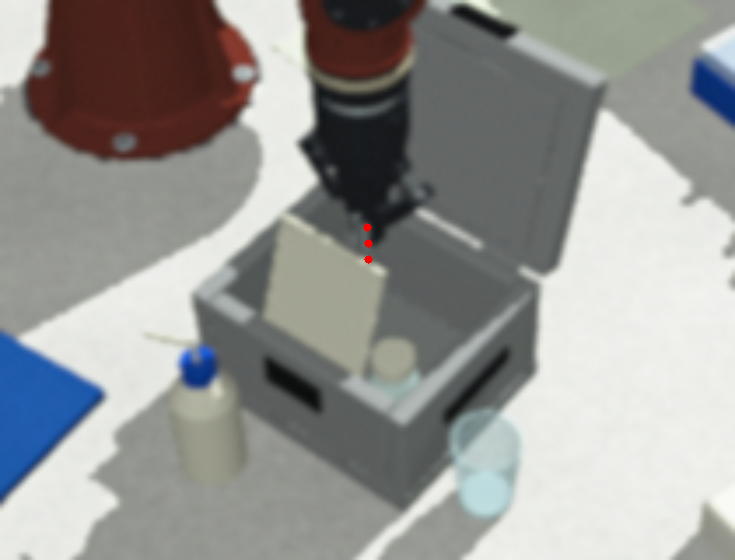

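View pics/w6.png

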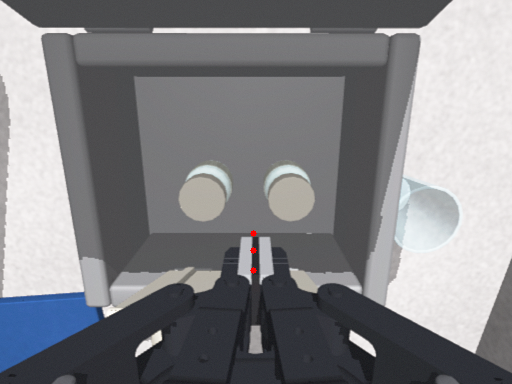

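Run:
```python
from bench import r
import cv2
from h import *
s=r.capture("scene")
c,q=np.cos(.171),np.sin(.171)
for v in range(156,176):
    print(v,end=' ')
    for u in range(219,233,2):
        P=backproj(s,np.array(u),np.array(v));d=P[:2]-[479.5,-88.6];print([round(float(x)) for x in(d@[c,q],d@[-q,c],P[2])],end=' ')
    print()
cv2.imwrite("pics/s7.png",cv2.resize(s["pixels"][140:190,195:260,::-1],None,fx=10,fy=10,interpolation=cv2.INTER_NEAREST))
```

```text
156 [8, -24, 268] [20, -28, 279] [28, -29, 285] [33, -26, 285] [30, -14, 273] [29, -4, 265] [-55, 102, 125] 
157 [9, -24, 264] [19, -27, 273] [26, -27, 278] [30, -23, 277] [32, -17, 273] [31, -7, 264] [-47, 93, 133] 
158 [6, -22, 257] [13, -21, 261] [27, -28, 275] [29, -22, 271] [25, -9, 258] [34, -10, 265] [40, -8, 267] 
159 [7, -23, 254] [16, -25, 262] [21, -22, 263] [31, -24, 270] [32, -18, 266] [37, -14, 265] [51, -21, 280] 
160 [7, -23, 250] [15, -24, 256] [24, -25, 263] [31, -25, 267] [33, -19, 263] [42, -20, 269] [52, -23, 279] 
161 [2, -19, 239] [12, -21, 247] [23, -24, 257] [29, -23, 260] [33, -18, 258] [46, -25, 273] [53, -25, 277] 
162 [4, -21, 238] [13, -22, 245] [24, -26, 255] [29, -23, 256] [37, -24, 262] [46, -25, 268] [51, -22, 269] 
163 [-89, 80, 88] [10, -19, 236] [19, -20, 243] [29, -23, 252] [35, -21, 254] [43, -22, 261] [52, -24, 268] 
164 [-89, 80, 83] [13, -23, 237] [21, -23, 242] [26, -20, 242] [26, -11, 236] [45, -24, 259] [-35, 78, 120] 
165 [-90, 80, 78] [11, -21, 230] [20, -22, 237] [25, -19, 238] [29, -15, 237] [30, -7, 230] [-38, 81, 112] 
166 [-91, 81, 
[... 345 characters left out ...]
9, -22, 219] [25, -20, 222] [29, -16, 221] [-48, 82, 85] [-39, 81, 92] 
170 [-89, 78, 55] [-81, 79, 60] [20, -23, 216] [24, -19, 216] [-58, 83, 73] [-46, 79, 83] [-40, 82, 85] 
171 [-91, 80, 47] [-82, 80, 53] [-71, 78, 63] [-62, 77, 70] [-57, 82, 69] [-49, 82, 74] [-38, 80, 83] 
172 [18, -38, 220] [-82, 80, 48] [-73, 79, 56] [-65, 81, 59] [-56, 81, 65] [-49, 82, 69] [-40, 81, 76] 
173 [21, -42, 220] [26, -39, 221] [-73, 79, 51] [-66, 82, 53] [-56, 80, 61] [-47, 80, 68] [-41, 83, 69] 
174 [23, -45, 220] [27, -41, 219] [32, -37, 220] [-67, 83, 46] [-58, 82, 54] [-47, 79, 63] [-37, 79, 70] 
175 [22, -44, 214] [28, -42, 217] [36, -42, 222] [41, -39, 223] [-54, 77, 56] [-51, 83, 52] [-42, 83, 58]
```

View pics/s7.png

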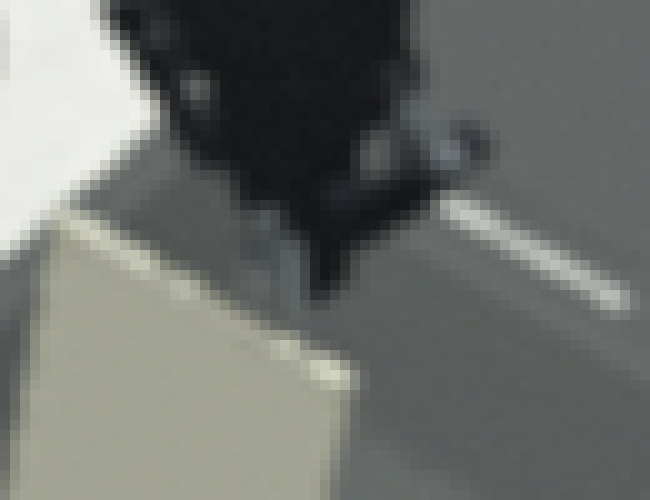

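The true tip sits about 25 mm above the reported TCP: scene depth shows the finger ending at z≈214 with the TCP at 185. The finger's half-width along box y is about 11 mm, as expected. I go up, back behind the flap and lower, using that offset.

```bash
python3 -m jog '[[0,0,-20,0,0,0],[0,0,-20,0,0,0],[-22,0,0,0,0,0],[-22,0,0,0,0,0],[-22,0,0,0,0,0],[0,0,25,0,0,0],[0,0,25,0,0,0],[0,0,0,0,0,0]]'; python3 st.py; python3 flap.py 8
```

```text
clock: 8.4
tool_pos: [507.8, -161.2, 172.3]
orientation: [-2.022, -2.399, 0.001]
contact_force: [-0.4, -0.2, -0.3]
finger_gap: 0.5
t 8.4 local [ 15.5 -76.3 172.3] F(box) [-0.5 -0.1 -0.3] gap 0.5 
tool axes in box (cols) [[0.001, 1.0, -0.003], [1.0, -0.001, 0.003], [0.003, -0.003, -1.0]]
-75 134 [  2.7 -72.7 128.5]
-65 224 [  0.5 -65.1 148.3]
-55 150 [ 23.9 -56.5 174.2]
-45 58 [ 39.7 -46.  200.5]
-35 7 [ 43.7 -38.5 214.4]
```

View pics/scene_8.png

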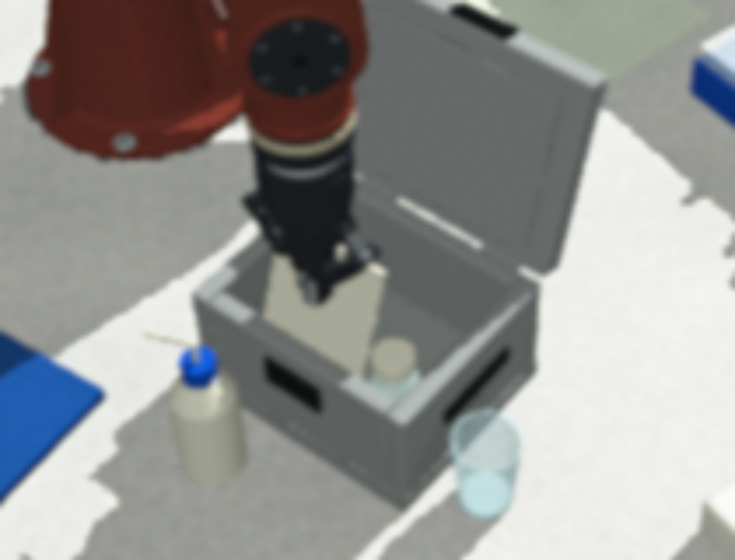

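Now the finger is well below the edge and behind the flap, with its tip at (315,295). I push along the arc to about 45°.

```bash
python3 -m jog '[[9,0,0,0,0,0],[8,0,0,0,0,0],[8,0,2,0,0,0],[8,0,3,0,0,0],[6,0,4,0,0,0],[6,0,5,0,0,0],[6,0,5,0,0,0],[0,0,0,0,0,0]]'; python3 st.py; python3 flap.py 9
```

```text
clock: 9.5
tool_pos: [500.0, -110.0, 155.2]
orientation: [-2.022, -2.403, 0.0]
contact_force: [0.4, 0.2, 0.3]
finger_gap: -0.1
t 9.5 local [ 16.6 -24.6 155.2] F(box) [0.4 0.1 0.3] gap -0.1 
tool axes in box (cols) [[-0.001, 1.0, -0.001], [1.0, 0.001, 0.001], [0.001, -0.001, -1.0]]
-75 44 [  3.3 -71.8 121.9]
-65 139 [ -1.6 -65.4 127.2]
-55 150 [  4.3 -54.8 137.6]
-45 139 [ -4.1 -45.1 148.9]
-35 151 [  0.5 -35.4 159.7]
-25 122 [  1.4 -25.3 169.2]
-15 84 [-13.8 -15.7 179.8]
-5 31 [ 43.4  -7.2 188.9]
```

View pics/scene_9.png

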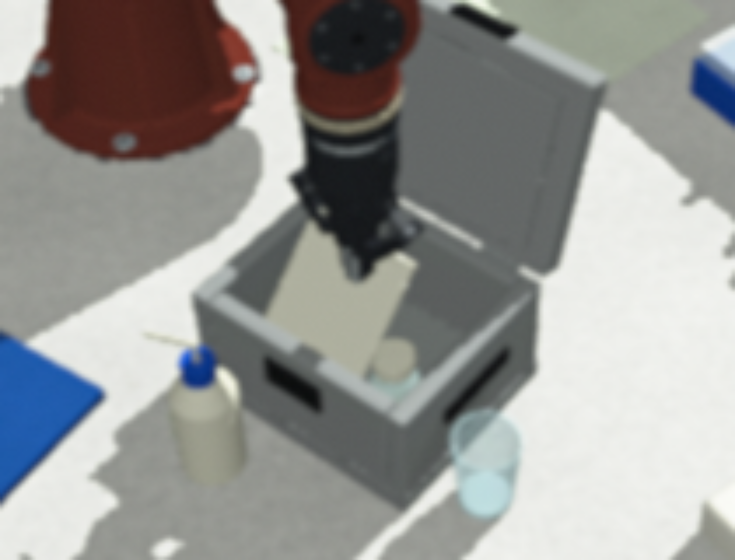

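The flap is now at about 46°. I continue down.

```bash
python3 -m jog '[[5,0,6,0,0,0],[5,0,6,0,0,0],[5,0,7,0,0,0],[3,0,7,0,0,0],[3,0,7,0,0,0],[3,0,7,0,0,0],[2,0,6,0,0,0],[1,0,6,0,0,0],[0,0,4,0,0,0],[0,0,0,0,0,0]]'; python3 st.py; python3 flap.py 10
```

```text
clock: 10.85
tool_pos: [495.6, -83.9, 99.5]
orientation: [-2.023, -2.403, 0.0]
contact_force: [-0.5, -0.3, 0.4]
finger_gap: 0.2
t 10.85 local [16.7  1.9 99.5] F(box) [-0.6 -0.3  0.4] gap 0.2 
tool axes in box (cols) [[0.0, 1.0, -0.0], [1.0, -0.0, 0.0], [0.0, -0.0, -1.0]]
-75 23 [  8.7 -72.  117.5]
-65 96 [ 1.000e-01 -6.570e+01  1.163e+02]
-55 94 [  1.8 -55.6 116.9]
-45 91 [  2.8 -45.2 118.1]
-35 88 [ -2.3 -35.8 119.7]
-25 88 [ -0.5 -26.  120.1]
-15 98 [  1.1 -15.  121. ]
-5 84 [ -3.9  -5.8 122.3]
5 61 [-12.8   4.  121.6]
15 49 [-18.2  14.2 123. ]
25 27 [ 39.3  23.1 123.7]
35 14 [ 37.2  31.3 123.8]
```

View pics/scene_10.png

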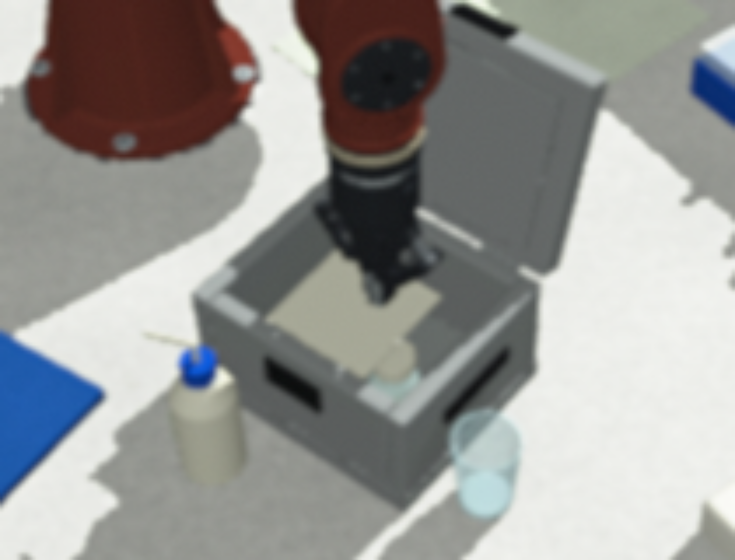

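```bash
for i in 1; do python3 -m jog '[[0,0,3,0,0,0],[0,0,3,0,0,0],[0,0,2,0,0,0],[0,0,0,0,0,0]]'; done; python3 st.py; python3 flap.py 11
```

```text
clock: 11.45
tool_pos: [495.9, -84.0, 92.4]
orientation: [2.023, 2.403, 0.0]
contact_force: [-2.3, 1.4, 6.4]
finger_gap: -0.1
t 11.45 local [17.   1.7 92.4] F(box) [-2.   1.7  6.4] gap -0.1 
tool axes in box (cols) [[-0.0, 1.0, 0.0], [1.0, 0.0, -0.0], [-0.0, 0.0, -1.0]]
-75 26 [  8.1 -71.8 116.6]
-65 82 [  2.1 -64.4 115.7]
-55 92 [ -1.3 -55.7 116.6]
-45 84 [  4.  -44.6 116. ]
-35 91 [ -2.3 -34.6 115.7]
-25 79 [  4.4 -25.1 116.6]
-15 86 [  0.5 -14.8 116.3]
-5 67 [ -4.   -4.6 116.2]
5 58 [-17.7   4.9 116.6]
15 46 [ 24.5  14.  116.4]
25 22 [ 35.8  25.4 115.6]
35 16 [ 38.9  32.3 115.6]
```

The flap's upper face is at 116 mm everywhere, so it is flat. I press 1 mm more, then lift off and go over to behind the cover.

```bash
python3 -m jog '[[0,0,1,0,0,0],[0,0,-15,0,0,0],[0,0,-35,0,0,0],[0,0,-45,0,0,0],[0,0,-50,0,0,0],[0,0,-50,0,0,0],[0,0,-45,0,0,0],[0,0,-20,0,0,0],[0,0,0,0,0,0]]'; python3 st.py; python3 flap.py 12
python3 - <<'E'
from h import *
from bench import r
import cv2
s=r.capture("side");cv2.imwrite("pics/side12.png",s["pixels"][:,:,::-1])
w=r.capture("wrist");cv2.imwrite("pics/wrist12.png",w["pixels"][:,:,::-1])
E
```

```text
clock: 12.68
tool_pos: [496.4, -84.3, 352.5]
orientation: [2.022, 2.401, 0.001]
contact_force: [0.6, -0.1, -0.3]
finger_gap: -0.1
t 12.68 local [ 17.4   1.4 352.5] F(box) [ 0.6 -0.2 -0.3] gap -0.1 
tool axes in box (cols) [[0.0, 1.0, 0.002], [1.0, -0.0, -0.002], [-0.002, 0.002, -1.0]]
-75 22 [  1.6 -70.9 116.9]
-65 86 [ -3.4 -64.7 115.6]
-55 90 [  3.5 -54.8 116.1]
-45 83 [ -2.6 -44.  115.3]
-35 84 [  3.5 -35.3 115.7]
-25 86 [ -0.8 -25.3 115.7]
-15 85 [  4.  -14.7 115.8]
-5 79 [  3.8  -4.8 115.9]
5 84 [ -0.2   5.6 115.7]
15 75 [  1.2  14.5 115.7]
25 84 [  2.4  24.8 115.9]
35 53 [ -1.5  32.4 116.2]
```

View pics/scene_12.png

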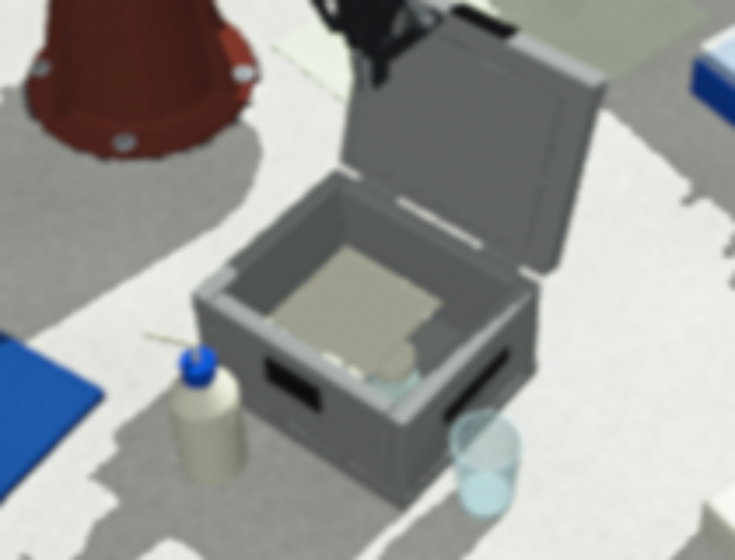

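View pics/wrist12.png

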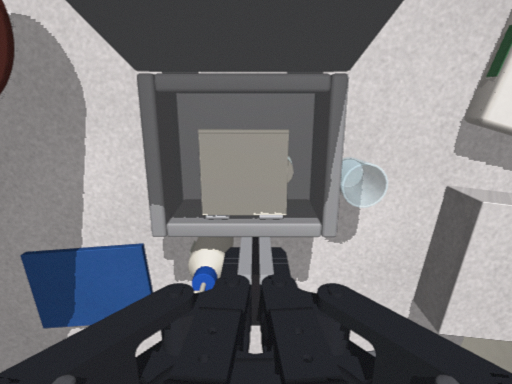

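The flap lies flat and stays there. Now I go over the cover's top and down behind it.

```bash
python3 -m jog '[[32,-4,0,0,0,0],[32,-4,0,0,0,0],[32,-4,0,0,0,0],[32,-4,0,0,0,0],[32,0,0,0,0,0],[32,0,0,0,0,0],[33,0,0,0,0,0],[0,0,0,0,0,0]]'; python3 st.py; python3 flap.py 13
python3 - <<'E'
from bench import r
import cv2
w=r.capture("wrist");cv2.imwrite("pics/wrist13.png",w["pixels"][:,:,::-1])
E
```

```text
clock: 13.88
tool_pos: [440.9, 136.7, 349.9]
orientation: [-2.019, -2.405, 0.001]
contact_force: [-0.0, -1.1, -0.3]
finger_gap: 0.2
t 13.88 local [3.000e-01 2.285e+02 3.499e+02] F(box) [-0.2 -1.1 -0.3] gap 0.2 
tool axes in box (cols) [[-0.003, 1.0, -0.001], [1.0, 0.003, 0.0], [0.0, -0.001, -1.0]]
-75 13 [ -6.7 -71.4 117.5]
-65 84 [ -2.5 -65.  116.2]
-55 85 [  2.7 -55.8 116.5]
-45 87 [  6.9 -45.7 116.1]
-35 88 [  0.7 -34.9 116. ]
-25 83 [  1.5 -25.4 115.7]
-15 77 [ -3.  -14.9 115.6]
-5 90 [  1.5  -5.5 116.5]
5 78 [  3.3   5.3 116.1]
15 81 [ -1.6  15.4 116.2]
25 77 [  3.7  24.6 115.8]
35 50 [ -2.9  32.2 115.6]
```

View pics/scene_13.png

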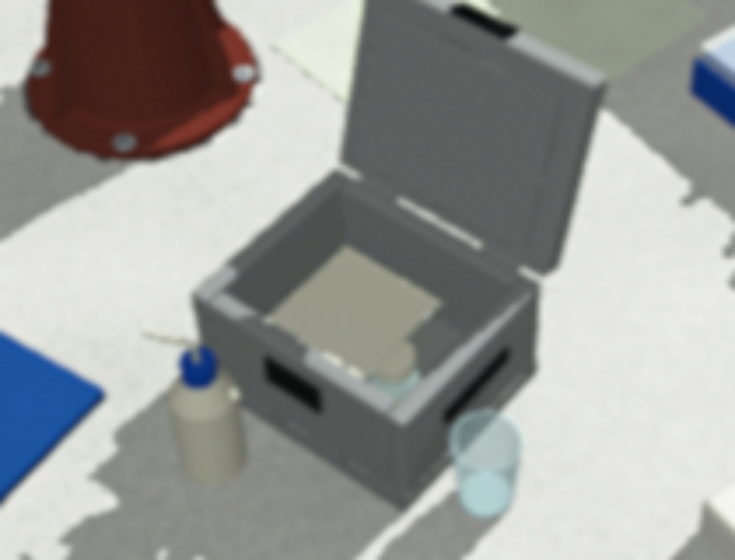

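View pics/wrist13.png

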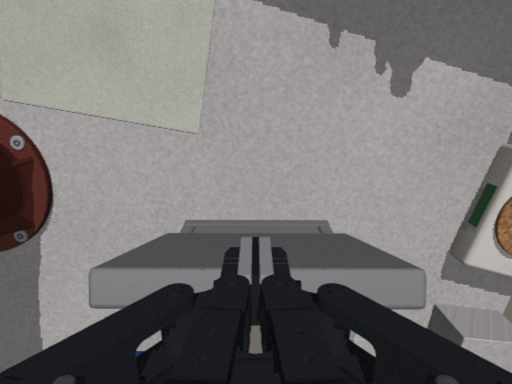

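Run:
```python
from bench import r
from h import *
w=r.capture("wrist");c,q=np.cos(.171),np.sin(.171)
for v in range(224,312,6):
    P=backproj(w,np.array(200 if v<285 else 130),np.array(v));d=P[:2]-[479.5,-88.6];print(v,[round(float(x)) for x in(d@[c,q],d@[-q,c],P[2])])
for n in [(0,0,0)]:
    pass
```

```text
224 [-90, 101, 21]
230 [2, 300, 517]
236 [-65, 142, 163]
242 [-57, 155, 206]
248 [-51, 164, 240]
254 [-46, 173, 269]
260 [-41, 179, 292]
266 [-38, 185, 311]
272 [-37, 183, 317]
278 [-38, 178, 316]
284 [-37, 175, 319]
290 [-86, 171, 319]
296 [-86, 167, 321]
302 [-87, 162, 321]
308 [-36, 239, 434]
```

The cover's outer top edge is at y 187, z 313, which makes the angle about 1.86. I lower the tip about 15 mm below that edge, then begin to push.

```bash
python3 -m jog '[[0,0,30,0,0,0],[0,0,30,0,0,0],[0,0,16,0,0,0],[-12,0,0,0,0,0],[-12,0,0,0,0,0],[-10,0,0,0,0,0],[-10,0,-3,0,0,0],[0,0,0,0,0,0]]'; python3 st.py; python3 flap.py 14|tail -1
```

```text
clock: 15.08
tool_pos: [449.6, 90.7, 278.4]
orientation: [2.024, 2.401, 0.0]
contact_force: [0.4, 0.1, -0.1]
finger_gap: -0.3
t 15.07 local [  1.1 181.8 278.4] F(box) [ 0.4  0.1 -0.1] gap -0.3 
tool axes in box (cols) [[0.001, 1.0, 0.001], [1.0, -0.001, -0.001], [-0.001, 0.001, -1.0]]
35 44 [  0.6  32.4 114.8]
```

View pics/scene_14.png

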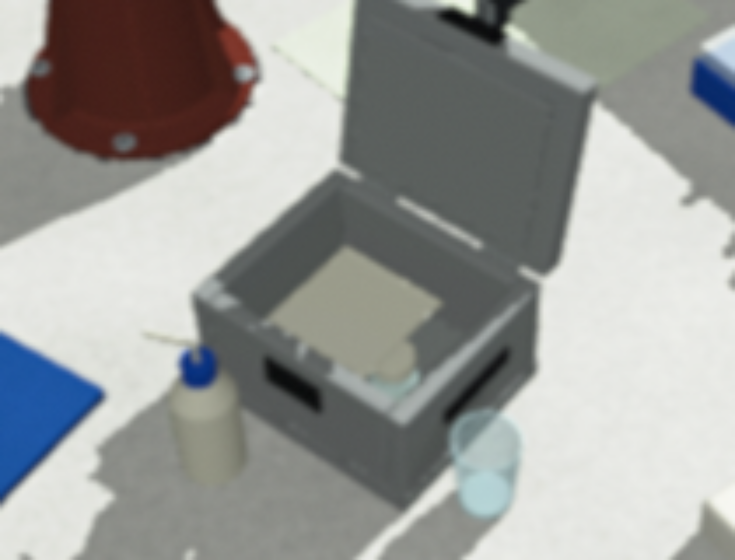

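The cover follows. I continue past upright.

```bash
python3 -m jog '[[-10,0,-3,0,0,0],[-10,0,-3,0,0,0],[-10,0,-3,0,0,0],[-10,0,-2,0,0,0],[-10,0,-1,0,0,0],[-10,0,0,0,0,0],[-10,0,0,0,0,0],[-10,0,0,0,0,0],[-10,0,0,0,0,0],[0,0,0,0,0,0]]'; python3 st.py; python3 flap.py 15|tail -1
```

```text
clock: 16.42
tool_pos: [464.6, 2.1, 289.5]
orientation: [2.025, 2.402, -0.001]
contact_force: [-0.5, 1.0, 0.9]
finger_gap: -0.2
t 16.43 local [  0.7  91.9 289.5] F(box) [-0.3  1.   0.9] gap -0.2 
tool axes in box (cols) [[0.001, 1.0, -0.001], [1.0, -0.001, -0.0], [-0.0, -0.001, -1.0]]
35 54 [  4.2  32.8 115.8]
```

View pics/scene_15.png

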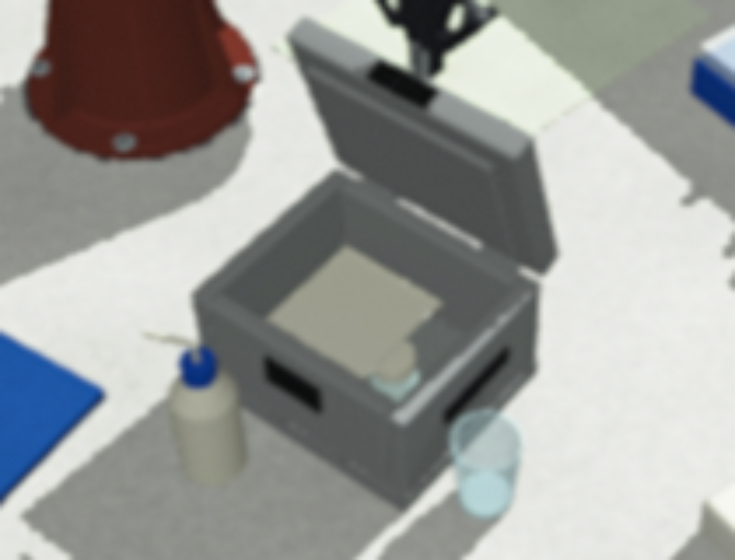

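```bash
python3 -m jog '[[-10,0,1,0,0,0],[-10,0,2,0,0,0],[-9,0,3,0,0,0],[-9,0,3,0,0,0],[-9,0,3,0,0,0],[-9,0,4,0,0,0],[-9,0,5,0,0,0],[-9,0,5,0,0,0],[-8,0,5,0,0,0],[-8,0,5,0,0,0]]'; python3 st.py; python3 flap.py 16|tail -1
```

```text
clock: 17.77
tool_pos: [479.8, -86.0, 253.2]
orientation: [-2.023, -2.403, -0.0]
contact_force: [0.5, 2.8, 1.0]
finger_gap: 0.2
t 17.77 local [  0.8   2.5 253.2] F(box) [0.9 2.6 1. ] gap 0.2 
tool axes in box (cols) [[-0.0, 1.0, -0.0], [1.0, 0.0, 0.001], [0.001, -0.0, -1.0]]
35 57 [ -1.1  33.2 115.4]
```

View pics/scene_16.png

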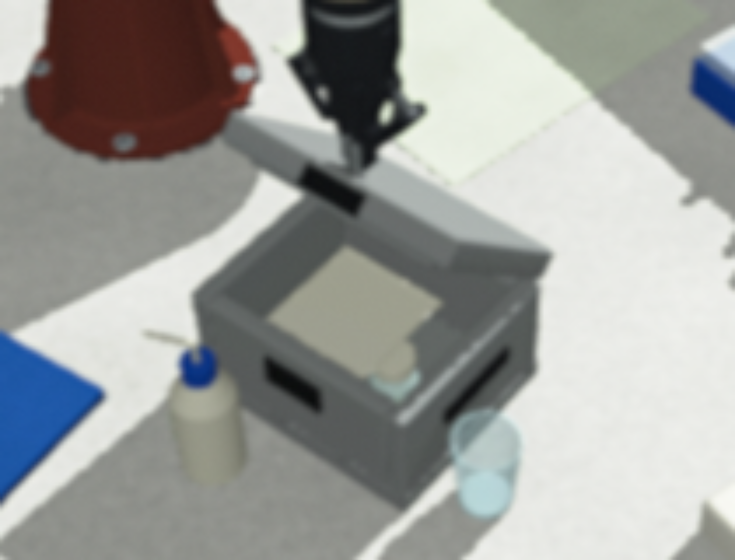

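```bash
python3 -m jog '[[-8,0,5,0,0,0],[-8,0,6,0,0,0],[-7,0,6,0,0,0],[-7,0,7,0,0,0],[-6,0,7,0,0,0],[-6,0,8,0,0,0],[-5,0,8,0,0,0],[-5,0,8,0,0,0],[-5,0,8,0,0,0],[-4,0,8,0,0,0]]'; python3 st.py; python3 flap.py 17|tail -1
```

```text
clock: 19.12
tool_pos: [490.2, -145.9, 182.1]
orientation: [-2.023, -2.403, -0.0]
contact_force: [0.2, 1.1, 1.5]
finger_gap: -0.1
t 19.12 local [  0.8 -58.3 182.1] F(box) [0.4 1.1 1.5] gap -0.1 
tool axes in box (cols) [[-0.0, 1.0, -0.0], [1.0, 0.0, 0.0], [0.0, -0.0, -1.0]]
-55 56 [ 16.  -56.8 115.4]
```

View pics/scene_17.png

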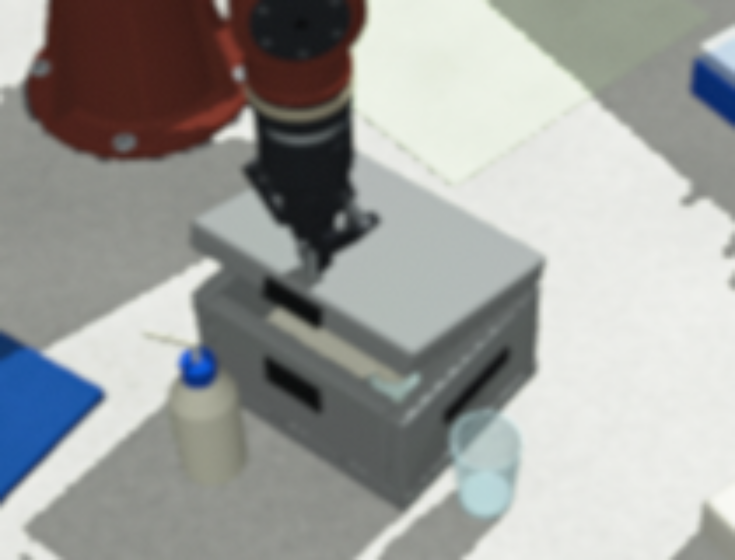

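```bash
python3 -m jog '[[-4,0,8,0,0,0],[-3,0,8,0,0,0],[-3,0,7,0,0,0],[-2,0,7,0,0,0],[0,0,6,0,0,0],[0,0,4,0,0,0],[0,0,0,0,0,0]]'; python3 st.py
cat > cov.py <<'E'
from bench import r
import sys,cv2
from h import *
s=r.capture("scene");cv2.imwrite(f"pics/scene_{sys.argv[1]}.png",cv2.resize(s["pixels"][100:260,120:330,::-1],None,fx=3.5,fy=3.5))
v,u=np.mgrid[120:240,160:290];P=backproj(s,u.ravel(),v.ravel());d=P[:,:2]-[479.5,-88.6];c,q=np.cos(.171),np.sin(.171)
L=np.c_[d@[c,q],d@[-q,c],P[:,2]];L=L[(L[:,0]>40)&(L[:,0]<110)&(L[:,2]>140)&(L[:,2]<200)]
for y in range(-90,100,20):
    k=abs(L[:,1]-y)<8
    if k.sum(): print(y,k.sum(),np.median(L[k,2]).round(1))
E
python3 cov.py 18
```

```text
clock: 20.1
tool_pos: [492.1, -157.4, 142.5]
orientation: [-2.023, -2.403, 0.0]
contact_force: [0.4, 0.0, -0.4]
finger_gap: 0.0
t 20.1 local [  0.7 -70.  142.5] F(box) [ 0.4 -0.  -0.4] gap 0.0 
tool axes in box (cols) [[-0.0, 1.0, -0.0], [1.0, 0.0, 0.0], [0.0, -0.0, -1.0]]
-90 138 165.1
-70 104 165.4
-50 102 164.8
-30 99 163.9
-10 95 163.4
10 92 162.8
30 95 162.6
50 94 161.5
70 83 161.1
90 77 160.4
```

Still about 1.5° open. I press down gently in small steps.

```bash
python3 -m jog '[[0,0,3,0,0,0],[0,0,2,0,0,0],[0,0,2,0,0,0],[0,0,0,0,0,0]]'; python3 st.py; python3 cov.py 19
```

```text
clock: 20.65
tool_pos: [492.5, -157.8, 136.5]
orientation: [2.023, 2.402, 0.0]
contact_force: [-1.8, -0.8, 6.7]
finger_gap: 0.0
t 20.65 local [  1.  -70.4 136.5] F(box) [-1.9 -0.5  6.7] gap 0.0 
tool axes in box (cols) [[0.0, 1.0, 0.001], [1.0, -0.0, -0.001], [-0.001, 0.001, -1.0]]
-90 122 159.6
-70 109 159.8
-50 109 160.6
-30 104 159.7
-10 101 160.0
10 93 159.9
30 91 160.6
50 89 159.7
70 92 159.6
90 81 160.0
```

The cover top is level at 160 mm, so it is shut. I press a touch more, lift off and check.

```bash
python3 -m jog '[[0,0,2,0,0,0],[0,0,0,0,0,0]]'; python3 st.py|head -1; python3 -m jog '[[0,0,-10,0,0,0],[0,0,-25,0,0,0],[0,0,-30,0,0,0],[0,0,-30,0,0,0],[0,0,-30,0,0,0],[0,0,-30,0,0,0],[0,0,0,0,0,0],[0,0,0,0,0,0]]'; python3 cov.py 20
python3 - <<'E'
from bench import r
import cv2
s=r.capture("scene");cv2.imwrite("pics/final.png",s["pixels"][:,:,::-1])
for t in ["wash_bottle","beaker","reagent","tube_rack","tip_box"]: print(t,[(round(m["score"],2),[round(float(x),1) for x in m["xy"]]) for m in r.mark_of(t,s)[:1]])
E
```

```text
clock: 20.95
tool_pos: [492.6, -157.8, 136.3]
orientation: [2.022, 2.402, 0.0]
contact_force: [-7.1, 2.6, 19.8]
finger_gap: -0.0
t 20.95 local [  1.1 -70.5 136.3] F(box) [-6.6  3.8 19.8] gap -0.0 
clock: 21.95
tool_pos: [492.2, -157.5, 288.0]
orientation: [-2.023, -2.402, -0.0]
contact_force: [0.3, 0.1, -0.1]
finger_gap: 0.2
-90 120 159.7
-70 108 159.8
-50 103 159.8
-30 99 159.8
-10 95 160.3
10 95 159.7
30 95 160.1
50 90 160.0
70 85 160.0
90 82 159.4
wash_bottle [(0.9, [180.0, 231.9])]
beaker [(0.8, [256.5, 240.5])]
reagent [(0.76, [356.6, 156.4])]
tube_rack [(0.78, [121.1, 315.6])]
tip_box [(0.65, [335.5, 125.1])]
```

View pics/scene_20.png

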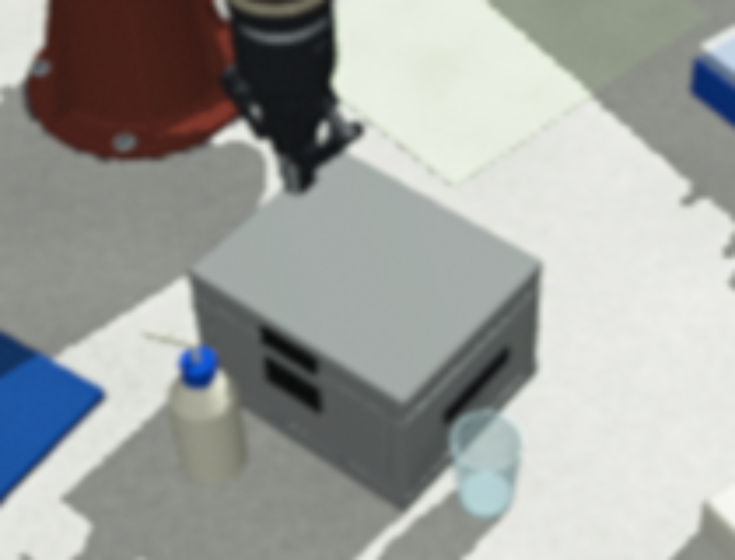

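View pics/final.png

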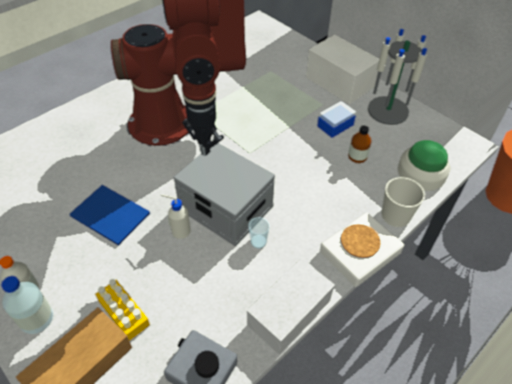

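The cover is shut, its top lying at (225,190), and the bottle, beaker and the rest stand as before. The arm is clear of everything.

```bash
python3 -c "
from bench import r
print(r.job_done())"
```

```text
the job is handed in; nothing more can be done
None
```

The cool box is closed: I pushed the white flap flat first, then pushed the cover fully shut and lifted the arm clear. The job was handed in at about 22 s on the robot clock.

**Last checks**
- **Flap:** its upper face measured 115–117 mm along its whole length before I moved the cover. After the cover shut, it could no longer be seen.
- **Cover:** its top measured 159.4–160.3 mm all the way from hinge to free edge after I let go, against 160 mm for shut.
- **Forces:** the highest reading I saw was about 21 N at the wrist, on the last extra press on the cover. The readings during the pushes stayed below 8 N.
- **Other things:** the wash bottle, beaker, reagent, tube rack and tip box show within about 4 pixels of where they started in the scene camera. The jars looked untouched before the cover closed.

**What went wrong**
- **Tip height:** the real fingertip sat about 25 mm above the reported TCP.
- **Effect:** because of this, my first push on the flap stopped at about 71°, and the finger then slipped over its edge without touching anything else.
- **Fix:** I measured the offset from the pictures, went back behind the flap and finished normally.

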